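Sweep the plaster offcuts into the scrap pan

TASK

Clear the model-making bench: sweep the three three-cornered plaster offcuts along the bench top with the fingers, through the open mouth of the steel scrap pan, until all three lie flat and well inside it. Push them gently, never pinching them, lifting them or tipping them up, and leave the rectangular stone, the round column drum and everything else where they are.

Things in the scene. Friction and masses are not known exactly. Their poses are not given: they have to be found in the camera images.
- pan: three-sided steel scrap pan fixed to the bench. Inside 220 mm wide (own x), 180 deep (own y); walls 45 high, 4 thick, at +y (back) and both x sides; the -y side is the open mouth, facing world -y within 17 degrees. Floor is thin sheet level with the bench, no lip. Origin: centre of the floor, so mouth line at own y = -90 mm; well inside = an offcut's centre is 20 mm or more past it.
- offcut_a: three-cornered flat plaster prism, an equilateral triangle in plan with 45 mm sides (corners 26 mm, flat sides 13 mm from its centre), 22 mm thick, 30 g, cream like all the plaster here; lies flat, slides freely on the bench and turns if pushed off-centre. Origin at the centre of its underside, z up.
- offcut_b: three-cornered flat plaster prism, an equilateral triangle in plan with 45 mm sides (corners 26 mm, flat sides 13 mm from its centre), 22 mm thick, 30 g, cream like all the plaster here; lies flat, slides freely on the bench and turns if pushed off-centre. Origin at the centre of its underside, z up.
- offcut_c: three-cornered flat plaster prism, an equilateral triangle in plan with 45 mm sides (corners 26 mm, flat sides 13 mm from its centre), 22 mm thick, 30 g, cream like all the plaster here; lies flat, slides freely on the bench and turns if pushed off-centre. Origin at the centre of its underside, z up.
- stone: finished stone to be kept: cream plaster block, rectangular, 46 x 30 x 22 mm (own x, y, z), lying loose among the offcuts, in any of the same four places as they. Origin at the centre of its underside.
- drum: finished column drum to be kept: cream plaster disc standing flat, 48 mm diameter, 22 mm high, loose. Origin at the centre of its underside.
- glue: bystander: yellow glue bottle, upright, 54 mm diameter, 170 mm high, loose. Origin under its centre.
- weight: bystander: dark steel weight with a knob, 56 mm diameter, 50 mm high, loose. Origin under its centre.
- roll: bystander: white paper roll standing upright, 96 mm diameter, 190 mm high, loose. Origin under its centre.
- spatula: bystander: spatula lying flat beyond the work, about 200 mm long, loose. Origin near the middle of its length.
- straightedge: bystander: flat aluminium straightedge lying beyond the work, 200 x 28 x 6 mm (own x, y, z), loose. Origin at the centre of its underside.

How it is judged:
At the end, for the whole second after the job is handed in: Each offcut lies flat (tilt under 0.15 rad, underside within 6 mm of the bench) and at rest between the pan's walls, its centre at least 20 mm past the mouth line; the stone, drum and other bystanders are within 15 mm of where they began (y of offcut_a in the frame of pan between -0.07 and 0.09 m and x of offcut_a in the frame of pan between -0.11 and 0.11 m and height (world z) of each of offcut_a, offcut_b, offcut_c below 0.006 m and angle between each of offcut_a, offcut_b, offcut_c's own z axis and vertical below 0.15 rad and linear speed of each of offcut_a, offcut_b, offcut_c below 0.01 m/s and y of offcut_b in the frame of pan between -0.07 and 0.09 m and x of offcut_b in the frame of pan between -0.11 and 0.11 m and y of offcut_c in the frame of pan between -0.07 and 0.09 m and x of offcut_c in the frame of pan between -0.11 and 0.11 m and distance of each of stone, drum, glue, weight, roll, spatula, straightedge from where it was at the start of the episode below 0.015 m); the robot touches nothing.
It fails at once if an offcut is lifted off the bench or tipped up (underside centre more than 12 mm up, or tilted more than 0.5 rad) (height (world z) of any of offcut_a, offcut_b, offcut_c above 0.012 m or angle between any of offcut_a, offcut_b, offcut_c's own z axis and vertical above 0.5 rad).
It fails at once if an offcut is pinched or pressed hard (more than 20 N between it and the fingers) (contact force between the fingers and offcut_a above 20 N or contact force between the fingers and offcut_b above 20 N or contact force between the fingers and offcut_c above 20 N).
It fails at once if the finished stone, the column drum or another bystander is moved more than 15 mm (distance of any of stone, drum, glue, weight, roll, spatula, straightedge from where it was at the start of the episode above 0.015 m).
It also fails if it takes over 72 s, if anything falls off the work surface, if the arm or the gripper's body presses on something with over 40 N, if the wrist force passes 120 N, or if a joint passes its speed limit or range.

ROBOT

A 7-joint arm with a two-finger parallel gripper is mounted at the origin on the work surface. World frame = base frame: x ahead of the robot, y to its left, z up, the work surface at z = 0. Lengths are in m, angles in rad, forces in N, time in s.
With the tool pointing down it reaches from about 0.425 to 0.925 m from the base axis. Payload 6.8 kg.
Tool frame: the origin (TCP) lies between the finger pads; the fingertips stand 14 mm ahead of it and the grasp point (between the pads) lies 5 mm behind it; z points along the fingers, y is the direction in which the jaws open and shut (so a half turn about z gives the same grasp; the last joint's range is limited). The gripper opens to 85 mm and grips with 20 to 120 N. Pads are 22 mm wide; open, the fingers measure 114 mm over their backs; the gripper's body (76 mm by 85 mm) begins 54 mm behind the grasp point. The pads swing forward as they close: fully open they stand 13 mm farther back than shut.
Start: joints at [-1.344, 0.477, 0.022, 1.555, -0.011, 1.109, -0.083], TCP at [0.222, 0.638, 0.245] pointing down, gripper open.
Joint ranges: [-2.96, 2.96], [-0.34, 2.1], [-1.41, 1.46], [0.24, 2.44], [-1.37, 4.51], [0.17, 1.92], [-2.96, 2.96]. Speed limits (rad/s): [2.39, 2.39, 3.14, 3.14, 3.14, 3.14, 3.14].

INTERFACE

Orientations are given as a unit quaternion [w, x, y, z].
In Python, from station import bot gives the robot as it stands.
- The arm moves only by the shell command python3 -m crank 'ROWS' [FORCE]. ROWS is JSON, a list of rows, each a list of 3 entries, a list of its own where there are three numbers: the shift along the tool's x, y, z in m, then the turn, a rotation vector about the tool's x, y, z in degrees, then the finger opening in m, from 0 to 0.0854. A call has 1 to 10 rows; each row shifts and turns the commanded pose from where the row before left it, along the tool's axes as they then stand; what a row does not reach is not made up. A row lasts 1/8 s, in which the tool goes at most 62.5 mm and 10.7 degrees, less where a joint would pass 70% of its speed; a pose out of reach is approached as far as the arm can. A call is refused whole if a number of a shift passes 0.0625 or a number of a turn 10.7, either way. A call with a gripper value outside its range is refused whole. The fingers move at their own pace and stop on an object; FORCE is the grip in N (left out, the last holds). Time passes only in rows, so rows that do not move let the fingers close. It gives the time, the measured TCP pose, the force and the opening at its end, in the units of the state.
- bot.get_obs(): the state, without advancing time (a new reading comes with each control period).
- bot.read_camera(name): name is "side" or "top" or "wrist"; returns (picture, depth): 400x640x3 uint8, red, green, blue; 400x640 float32, m along the optical axis (not along the pixel's ray), 0 where there is no reading.
- bot.calibration(name): a dict with "fx", "fy", "cx", "cy" (pixels), "extrinsics" (4x4, takes a point from camera to world coordinates). Camera axes: x right, y down, z forward; pixel columns grow to the right and rows downward; lengths in m; the calibration is good to about 2 mm. The wrist camera is an equidistant fisheye: a pixel r from the principal point sees the ray r / f radians off the axis. A picture is of the moment at which its call begins: read the wrist's pose just before it. calibration takes no time and is no camera call; for the wrist camera it gives the pose at the moment of the call.
- bot.hand_in(): hands the job in, once; it reports no verdict.
The state is a dict: "t": time; "q": joint angles; "joint_vel": joint speeds; "joint_torque": joint torques, N m; "eef_pos": TCP position; "tool_rot": TCP orientation; "contact_force": force on the tool from outside, world axes, zero at the start; "torque": the same for the moment, N m; "gripper_width": opening from 0.0 (shut) to 1.0 (fully open).
Only numpy, scipy, OpenCV 4.12 (cv2) and the standard library are available. Lean on these libraries where they do the work, as an engineer would, in place of code of your own. Each camera call takes 0.05 s, during which the arm holds its last target.

## Working session

There is one attempt and no reset: what is moved stays moved. The work goes in short steps, Python scripts to look and compute and a shell command to move; the robot and the scene stay as the last step left them, time stands still between calls to the robot, and variables do not carry over. Pictures are saved under pics/ and viewed, and the job is handed in when it is done.

```bash
ls; mkdir -p pics; python3 - <<'E'
from station import bot
import cv2,numpy as np
o=bot.get_obs();print(o['t'],o['eef_pos'],o['tool_rot'],o['gripper_width'])
for n in['top','side']:
    p,d=bot.read_camera(n);cv2.imwrite(f'pics/{n}0.png',p[:,:,::-1]);np.savez(f'{n}0.npz',p=p,d=d)
    c=bot.calibration(n);print(n,c['fx'],c['fy'],c['cx'],c['cy'],np.round(c['extrinsics'],3).tolist())
E
```

```text
pics
0.0 [0.22158733 0.63699525 0.24432797] [-9.44360586e-05  1.66590013e-01  9.86025828e-01 -9.07998251e-04] 1.001039441364143
top 513.2971688470178 513.2971688470178 327.89483436649766 194.19961651895096 [[-0.002, -0.992, 0.124, 0.472], [-1.0, 0.003, 0.009, -0.093], [-0.01, -0.124, -0.992, 1.141], [0.0, 0.0, 0.0, 1.0]]
side 367.9331557330269 367.9331557330269 316.460775824138 193.76753539481922 [[0.983, -0.147, 0.106, 0.489], [-0.18, -0.74, 0.648, -0.575], [-0.016, -0.657, -0.754, 0.63], [0.0, 0.0, 0.0, 1.0]]
```

View pics/top0.png

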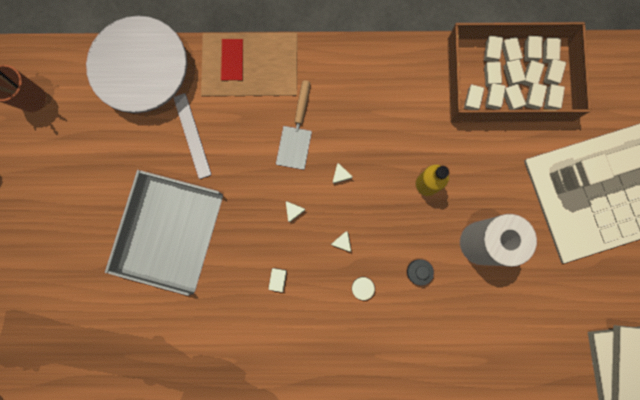

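View pics/side0.png

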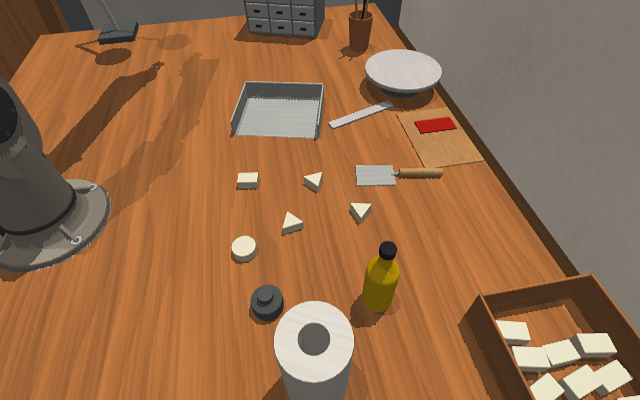

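```bash
cat > h.py <<'E'
import cv2,numpy as np
from station import bot
def ray(c,uv,z):
    E=np.array(c['extrinsics']);uv=np.atleast_2d(np.asarray(uv,float))
    d=np.c_[(uv[:,0]-c['cx'])/c['fx'],(uv[:,1]-c['cy'])/c['fy'],np.ones(len(uv))]@E[:3,:3].T
    return (E[:3,3]+d*((z-E[2,3])/d[:,2])[:,None])[:,:2]
def cream(p,roi=(230,150,390,310)):
    big=cv2.resize(p,None,fx=4,fy=4,interpolation=cv2.INTER_CUBIC).astype(int)
    m=((big[...,2]>150)&(big.min(2)>150)).astype(np.uint8)
    k=np.zeros_like(m);x0,y0,x1,y1=[4*v for v in roi];k[y0:y1,x0:x1]=1
    return m*k
def objs(p,c,roi=(230,150,390,310)):
    cs,_=cv2.findContours(cream(p,roi),cv2.RETR_EXTERNAL,cv2.CHAIN_APPROX_NONE)
    out=[]
    for q in cs:
        w=ray(c,(q[:,0]+.5)/4-.5,0.022).astype(np.float32)*1000
        A=cv2.contourArea(w)
        if A<300: continue
        M=cv2.moments(w);cen=np.array([M['m10'],M['m01']])/M['m00']
        ta,tri=cv2.minEnclosingTriangle(w[:,None]);hull=cv2.convexHull(w)
        r=cv2.minAreaRect(w)
        out.append((cen,A,ta,tri.reshape(3,2),r,q.reshape(-1,2).mean(0)/4))
    return out
def show(roi=(230,150,390,310)):
    c=bot.calibration('top');p,d=bot.read_camera('top')
    for cen,A,ta,tri,r,px in objs(p,c,roi):
        a=np.degrees(np.arctan2(*(tri-cen).T[::-1]))
        print('cen',cen.round(1),'A',round(A),'triA/A',round(ta/A,2),'px',px.round(),'rect',np.round(r[1]),round(r[2]),'corner angs',a.round(),'tri',tri.round().tolist())
    return p
E
python3 - <<'E'
from h import *
p=show();c=bot.calibration('top')
for n,uv,z in [('pan corners floor-ish',[[192,293],[221,194],[141,172],[108,272]],0.045),('weight',[[421,272]],.05),('glue',[[436,177]],.15),('roll',[[511,239]],.19)]:
    print(n,ray(c,uv,z).round(3).tolist())
print('spat',ray(c,[[293,150],[278,163],[306,168],[312,130]],0).round(3).tolist())
print('se',ray(c,[[204,176],[180,97]],0.006).round(3).tolist())
cv2.imwrite('pics/crop.png',cv2.resize(p[150:320,90:450],None,fx=2.2,fy=2.2,interpolation=cv2.INTER_CUBIC)[:,:,::-1])
E
```

```text
cen [ 408.6 -156.9] A 1671 triA/A 1.66 px [363. 289.] rect [46. 46.] 64 corner angs [ 103.  -17. -138.] tri [[399.0, -114.0], [455.0, -171.0], [374.0, -188.0]]
cen [426.8  28.2] A 1273 triA/A 1.94 px [277. 280.] rect [30. 45.] 80 corner angs [-138.  120.   -9.] tri [[400.0, 3.0], [409.0, 59.0], [491.0, 18.0]]
cen [ 508.  -113.8] A 828 triA/A 1.09 px [343. 242.] rect [41. 36.] 70 corner angs [ -20. -140.  100.] tri [[533.0, -123.0], [488.0, -131.0], [503.0, -88.0]]
cen [576.8  -5.2] A 847 triA/A 1.08 px [293. 210.] rect [37. 42.] 38 corner angs [-82. 158.  37.] tri [[580.0, -31.0], [552.0, 5.0], [598.0, 11.0]]
cen [ 657.7 -110.5] A 843 triA/A 1.07 px [341. 174.] rect [41. 37.] 47 corner angs [-103.  136.   17.] tri [[652.0, -137.0], [639.0, -92.0], [683.0, -103.0]]
cen [693.7  -2.7] A 2288 triA/A 1.72 px [292. 158.] rect [63. 44.] 80 corner angs [ -62. -156.   78.] tri [[712.0, -37.0], [648.0, -24.0], [712.0, 85.0]]
pan corners floor-ish [[0.4, 0.204], [0.61, 0.148], [0.659, 0.323], [0.444, 0.384]]
weight [[0.443, -0.278]]
glue [[0.629, -0.295]]
roll [[0.507, -0.421]]
spat [[0.716, -0.003], [0.686, 0.03], [0.675, -0.033], [0.762, -0.046]]
se [[0.656, 0.196], [0.839, 0.256]]
```

View pics/crop.png

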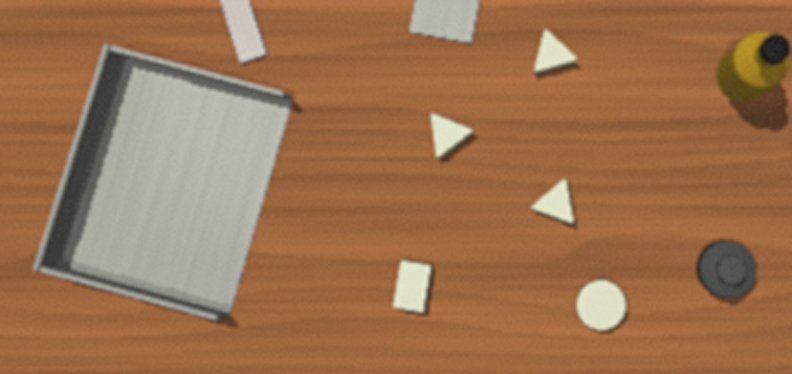

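```bash
cat >> h.py <<'E'
from scipy.spatial.transform import Rotation as Rn
def to(x,y,z,h=None):
    """remaining tool-axis shift (mm) to world mm target, and z-turn needed for tool x heading h (deg)"""
    o=bot.get_obs();w=o['tool_rot'];R=Rn.from_quat([w[1],w[2],w[3],w[0]]).as_matrix()
    d=np.array([x,y,z])-np.array(o['eef_pos'])*1000
    hd=np.degrees(np.arctan2(R[1,0],R[0,0]))
    print('t',round(o['t'],2),'pos',(np.array(o['eef_pos'])*1000).round(1),'heading',hd.round(1),'q',np.round(o['q'],2),'F',np.round(o['contact_force'],1),'w',round(o['gripper_width'],3))
    print('tool shift mm',(R.T@d).round(1),'zturn',None if h is None else round(-((h-hd+180)%360-180),1),'tilt z',R[:,2].round(3))
E
python3 -m crank '[[[-0.0406,-0.0381,0],[0,0,0],0.032],[[-0.0406,-0.0381,0],[0,0,0],0.032],[[-0.0406,-0.0381,0],[0,0,0],0.032],[[-0.0406,-0.0381,0],[0,0,0],0.032],[[-0.0406,-0.0381,0],[0,0,0],0.032],[[-0.0406,-0.0381,0],[0,0,0],0.032],[[-0.0406,-0.0381,0],[0,0,0],0.032],[[-0.0406,-0.0381,0],[0,0,0],0.032]]' 20
python3 -c "
from h import *
to(584,-55,245,98)"
```

```text
t: 1.15
eef_pos: [0.4289, 0.2412, 0.2453]
tool_rot: [0.0, 0.167, 0.986, 0.0]
contact_force: [0.9, 0.8, -0.5]
gripper_width: 0.375
t 1.15 pos [428.9 241.2 245.3] heading 160.8 q [-0.81  0.17  0.2   1.99 -0.04  0.98  0.64] F [ 0.9  0.8 -0.5] w 0.375
tool shift mm [-243.8 -228.8    0.3] zturn 62.8 tilt z [ 0.  0. -1.]
```

```bash

python3 -m crank '[[[0,0,0],[0,0,10.47],0.032],[[0,0,0],[0,0,10.47],0.032],[[0,0,0],[0,0,10.47],0.032],[[0,0,0],[0,0,10.47],0.032],[[0,0,0],[0,0,10.47],0.032],[[0,0,0],[0,0,10.47],0.032],[[-0.0525,0.0187,0],[0,0,0],0.032],[[-0.0525,0.0187,0],[0,0,0],0.032],[[-0.0525,0.0187,0],[0,0,0],0.032],[[-0.0525,0.0187,0],[0,0,0],0.032]]'
python3 -c "
from h import *
to(584,-55,245,98)"
```

```text
t: 2.4
eef_pos: [0.5322, 0.0439, 0.2453]
tool_rot: [-0.0, 0.656, 0.755, 0.0]
contact_force: [0.9, 1.3, 0.2]
gripper_width: 0.378
t 2.4 pos [532.2  43.9 245.3] heading 98.0 q [-0.59  0.26  0.47  1.92 -0.14  1.    0.08] F [0.9 1.3 0.2] w 0.378
tool shift mm [-105.2   37.5    0.3] zturn 0.0 tilt z [ 0.  0. -1.]
```

Continue over and descend partway to z = 0.06.

```bash

python3 -m crank '[[[-0.0525,0.0187,0],[0,0,0],0.032],[[-0.0525,0.0187,0],[0,0,0],0.032],[[0,0,0.05],[0,0,0],0.032],[[0,0,0.05],[0,0,0],0.032],[[0,0,0.05],[0,0,0],0.032],[[0,0,0.035],[0,0,0],0.032],[[0,0,0],[0,0,0],0.032]]'
python3 - <<'E'
from h import *
to(584,-55,60,98)
for n in['side','wrist']:
    p,d=bot.read_camera(n);cv2.imwrite(f'pics/{n}1.png',p[:,:,::-1]);np.savez(f'{n}1.npz',p=p,d=d)
E
```

```text
t: 3.28
eef_pos: [0.581, -0.0532, 0.0578]
tool_rot: [-0.002, 0.656, 0.755, -0.002]
contact_force: [-0.4, -0.2, 0.8]
gripper_width: 0.376
t 3.27 pos [581.  -53.2  57.8] heading 98.0 q [-0.31  0.6   0.39  1.93 -0.35  0.68  0.44] F [-0.4 -0.2  0.8] w 0.376
tool shift mm [-2.2  2.7 -2.2] zturn -0.0 tilt z [-0.006 -0.    -1.   ]
```

View pics/side1.png

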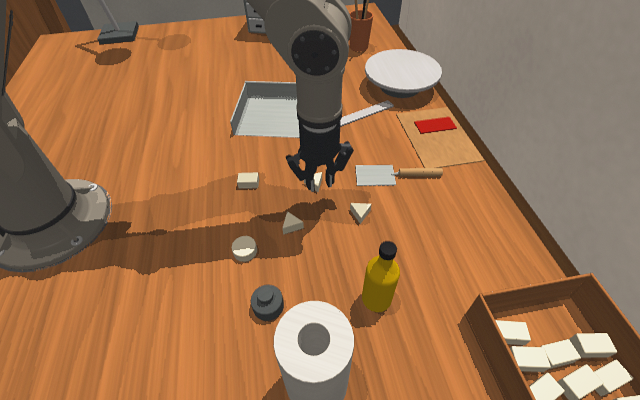

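View pics/wrist1.png

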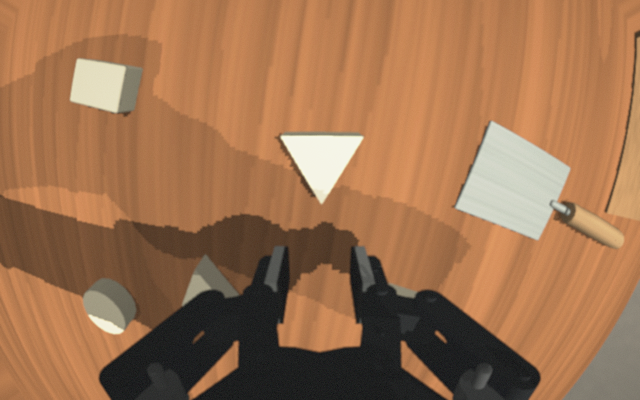

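```bash
python3 - <<'E'
from h import *
f=np.load('side1.npz');d=f['d'];c=bot.calibration('side');E=np.array(c['extrinsics'])
v,u=np.mgrid[0:400,0:640];P=np.stack([(u-c['cx'])/c['fx']*d,(v-c['cy'])/c['fy']*d,d],-1)@E[:3,:3].T+E[:3,3]
m=(f['p'].max(2)<70)&(d>0)&(u>280)&(u<360)&(v>130)&(v<200)&(P[...,2]>.02)
Q=P[m];Q=Q[np.abs(Q[:,1]+.053)<.06]
i=np.argsort(Q[:,2])[:12];print(Q[i].round(3).tolist())
for z0 in np.arange(.03,.15,.01):
    s=Q[(Q[:,2]>=z0)&(Q[:,2]<z0+.01)]
    if len(s):print(z0.round(2),s.min(0).round(3),s.max(0).round(3),len(s))
E
```

```text
[[0.597, -0.044, 0.047], [0.599, -0.057, 0.047], [0.568, -0.063, 0.048], [0.598, -0.052, 0.048], [0.601, -0.06, 0.05], [0.597, -0.045, 0.05], [0.568, -0.063, 0.052], [0.598, -0.052, 0.052], [0.599, -0.058, 0.052], [0.608, -0.054, 0.052], [0.597, -0.044, 0.053], [0.598, -0.051, 0.054]]
0.04 [ 0.568 -0.063  0.047] [ 0.599 -0.044  0.048] 4
0.05 [ 0.553 -0.066  0.05 ] [ 0.61  -0.044  0.06 ] 31
0.06 [ 0.553 -0.066  0.06 ] [ 0.61  -0.044  0.07 ] 39
0.07 [ 0.552 -0.067  0.07 ] [ 0.61  -0.044  0.079] 37
0.08 [ 0.55  -0.068  0.08 ] [ 0.619 -0.044  0.089] 39
0.09 [ 0.537 -0.073  0.09 ] [ 0.632 -0.038  0.1  ] 134
0.1 [ 0.533 -0.071  0.1  ] [ 0.636 -0.036  0.11 ] 134
0.11 [ 0.528 -0.075  0.11 ] [ 0.64  -0.035  0.12 ] 147
0.12 [ 0.525 -0.073  0.12 ] [ 0.644 -0.035  0.13 ] 142
0.13 [ 0.521 -0.074  0.13 ] [ 0.648 -0.047  0.14 ] 178
0.14 [ 0.517 -0.075  0.14 ] [ 0.647 -0.035  0.15 ] 294
```

```bash

python3 -m crank '[[[0,0,0.015],[0,0,0],0.032],[[0,0,0.015],[0,0,0],0.032],[[0,0,0.01],[0,0,0],0.032],[[0,0,0],[0,0,0],0.032],[[0.01,0,0],[0,0,0],0.032],[[0.01,0,0],[0,0,0],0.032],[[0.01,0,0],[0,0,0],0.032],[[0.01,0,0],[0,0,0],0.032],[[0.01,0,0],[0,0,0],0.032],[[0.01,0,0],[0,0,0],0.032]]'
python3 - <<'E'
from h import *
to(584,-55,19,98)
p,d=bot.read_camera('wrist');cv2.imwrite(f'pics/w2.png',p[:,:,::-1])
E
```

```text
t: 4.62
eef_pos: [0.5749, 0.0067, 0.0203]
tool_rot: [0.0, 0.656, 0.755, 0.0]
contact_force: [1.2, -0.3, -0.3]
gripper_width: 0.377
t 4.62 pos [574.9   6.7  20.3] heading 98.0 q [-0.39  0.65  0.36  1.97 -0.39  0.59  0.37] F [ 1.2 -0.3 -0.3] w 0.377
tool shift mm [-62.4   0.4   1.3] zturn 0.0 tilt z [ 0. -0. -1.]
```

View pics/w2.png

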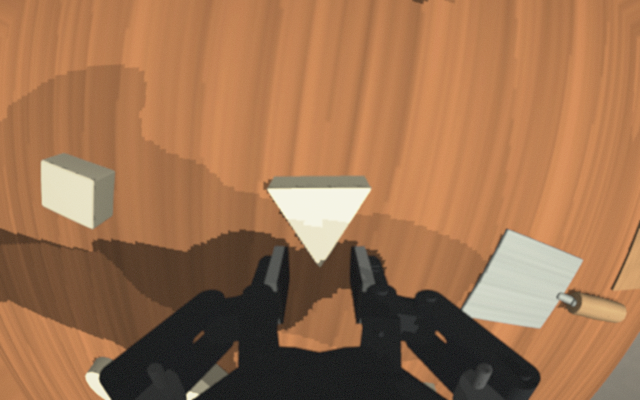

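```bash

python3 -m crank '[[[0.012,0,0],[0,0,0],0.032],[[0.012,0,0],[0,0,0],0.032],[[0.012,0,0],[0,0,0],0.032],[[0.012,0,0],[0,0,0],0.032],[[0.012,0,0],[0,0,0],0.032],[[0.012,0,0],[0,0,0],0.032]]'
python3 - <<'E'
from h import *
to(540,262,19,98)
p,d=bot.read_camera('wrist');cv2.imwrite(f'pics/w3.png',p[:,:,::-1])
E
```

```text
t: 5.42
eef_pos: [0.5648, 0.0782, 0.0203]
tool_rot: [-0.0, 0.656, 0.755, 0.0]
contact_force: [-0.4, -0.1, 0.2]
gripper_width: 0.377
t 5.42 pos [564.8  78.2  20.3] heading 98.0 q [-0.53  0.65  0.37  1.98 -0.4   0.59  0.25] F [-0.4 -0.1  0.2] w 0.377
tool shift mm [185.5   1.    1.3] zturn 0.0 tilt z [-0.  0. -1.]
```

View pics/w3.png

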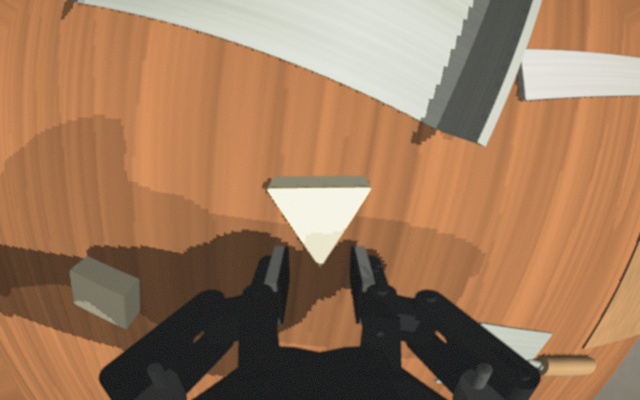

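```bash

python3 -m crank '[[[0.012,0,0],[0,0,0],0.032],[[0.012,0,0],[0,0,0],0.032],[[0.012,0,0],[0,0,0],0.032],[[0.012,0,0],[0,0,0],0.032],[[0.012,0,0],[0,0,0],0.032],[[0.012,0,0],[0,0,0],0.032],[[0.012,0,0],[0,0,0],0.032],[[0.012,0,0],[0,0,0],0.032]]'
python3 -m crank '[[[0.012,0,0],[0,0,0],0.032],[[0.012,0,0],[0,0,0],0.032],[[0.012,0,0],[0,0,0],0.032],[[0.012,0,0],[0,0,0],0.032],[[0.01,0,0],[0,0,0],0.032],[[0.008,0,0],[0,0,0],0.032]]'
python3 - <<'E'
from h import *
to(540,262,19,98)
p,d=bot.read_camera('wrist');cv2.imwrite(f'pics/w4.png',p[:,:,::-1])
E
```

```text
t: 6.48
eef_pos: [0.5515, 0.1732, 0.0203]
tool_rot: [-0.0, 0.656, 0.755, 0.0]
contact_force: [1.1, -0.9, -0.9]
gripper_width: 0.37
t: 7.22
eef_pos: [0.5423, 0.2385, 0.0203]
tool_rot: [-0.0, 0.656, 0.755, 0.0]
contact_force: [-0.3, 0.1, 0.4]
gripper_width: 0.372
t 7.22 pos [542.3 238.5  20.3] heading 98.0 q [-0.81  0.68  0.39  1.92 -0.42  0.62 -0.01] F [-0.3  0.1  0.4] w 0.372
tool shift mm [23.6  1.   1.3] zturn 0.0 tilt z [-0.  0. -1.]
```

View pics/w4.png

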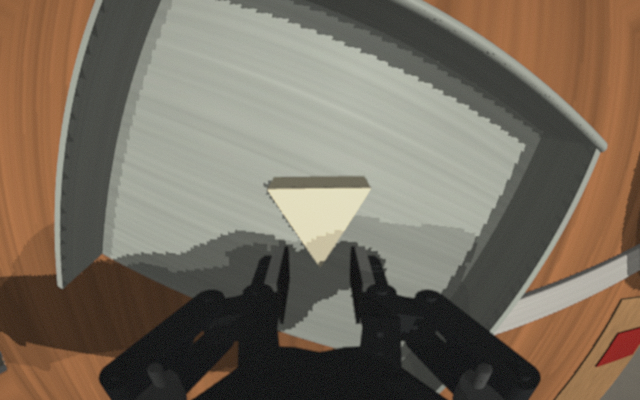

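```bash

python3 -m crank '[[[0.01,0,0],[0,0,0],0.032],[[0.01,0,0],[0,0,0],0.032],[[0,0,0],[0,0,0],0.032],[[0,0,0],[0,0,0],0.042],[[-0.015,0,0],[0,0,0],0.042],[[-0.025,0,0],[0,0,0],0.042],[[0,0,-0.04],[0,0,0],0.01],[[0,0,-0.04],[0,0,0],0.01]]'
python3 -m crank '[[[-0.052,-0.0119,0],[0,0,0],0.01],[[-0.052,-0.0119,0],[0,0,0],0.01],[[-0.052,-0.0119,0],[0,0,0],0.01],[[-0.052,-0.0119,0],[0,0,0],0.01],[[-0.052,-0.0119,0],[0,0,0],0.01],[[-0.052,-0.0119,0],[0,0,0],0.01],[[-0.052,-0.0119,0],[0,0,0],0.01],[[0,0,0],[0,0,0],0.01]]'
python3 - <<'E'
from h import *
to(513,-153,19,97)
p=show((100,150,390,310));cv2.imwrite('pics/t5.png',p[:,:,::-1])
p,d=bot.read_camera('wrist');cv2.imwrite(f'pics/w5.png',p[:,:,::-1])
E
```

```text
t: 8.28
eef_pos: [0.5452, 0.2152, 0.1009]
tool_rot: [0.0, 0.657, 0.754, -0.001]
contact_force: [0.4, 0.7, -0.7]
gripper_width: 0.115
t: 9.28
eef_pos: [0.5112, -0.1611, 0.1008]
tool_rot: [0.001, 0.66, 0.751, -0.001]
contact_force: [-0.3, 0.6, -0.3]
gripper_width: 0.111
t 9.28 pos [ 511.2 -161.1  100.8] heading 97.4 q [-0.2   0.48  0.49  2.04 -0.34  0.7   0.64] F [-0.3  0.6 -0.3] w 0.111
tool shift mm [ 8.1  2.8 81.8] zturn 0.4 tilt z [ 0.    -0.003 -1.   ]
cen [426.8  28.2] A 1290 triA/A 1.93 px [277. 280.] rect [30. 46.] 81 corner angs [ -15. -146.  113.] tri [[489.0, 11.0], [400.0, 10.0], [411.0, 67.0]]
cen [525.9 257.5] A 32293 triA/A 1.99 px [173. 235.] rect [164. 203.] 75 corner angs [ 53. -53. 180.] tri [[681.0, 465.0], [605.0, 150.0], [223.0, 258.0]]
cen [640.  244.1] A 382 triA/A 2.55 px [179. 182.] rect [178.   4.] 75 corner angs [  73. -105.   77.] tri [[668.0, 337.0], [583.0, 29.0], [659.0, 328.0]]
cen [ 657.7 -110.5] A 857 triA/A 1.08 px [341. 174.] rect [37. 42.] 16 corner angs [-103.  136.   16.] tri [[652.0, -137.0], [639.0, -92.0], [683.0, -103.0]]
cen [693.6  -2.7] A 2305 triA/A 1.71 px [292. 158.] rect [63. 44.] 80 corner angs [ -62. -155.   78.] tri [[712.0, -38.0], [649.0, -24.0], [712.0, 87.0]]
cen [683.2 201.1] A 1659 triA/A 1.84 px [200. 163.] rect [68. 28.] 19 corner angs [  40.  -46. -170.] tri [[713.0, 226.0], [713.0, 170.0], [605.0, 187.0]]
```

View pics/t5.png

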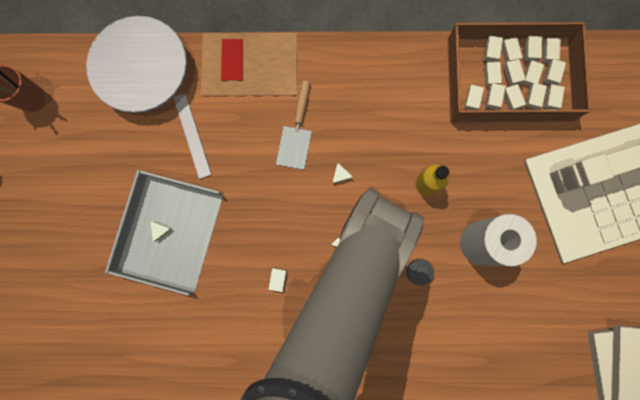

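View pics/w5.png

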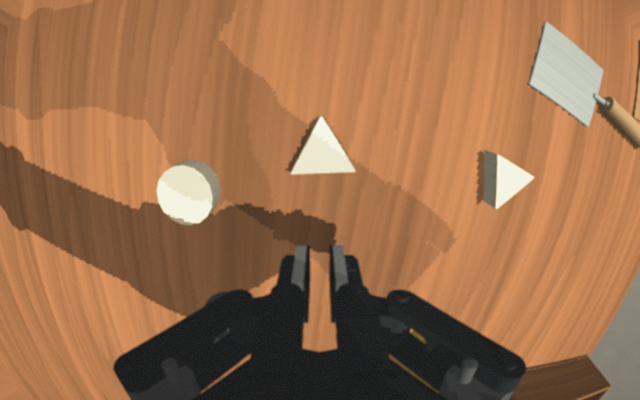

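```bash

python3 -m crank '[[[0,0,0.03],[0,0,3.4],0.01],[[0,0,0.03],[0,0,0],0.01],[[0,0,0.02],[0,0,0],0.01],[[0,0,0],[0,0,0],0.01],[[0.01,0,0],[0,0,0],0.01],[[0.01,0,0],[0,0,0],0.01],[[0.01,0,0],[0,0,0],0.01],[[0.01,0,0],[0,0,0],0.01],[[0.01,0,0],[0,0,0],0.01],[[0.01,0,0],[0,0,0],0.01]]'
python3 - <<'E'
from h import *
to(487,216,19,94)
p,d=bot.read_camera('wrist');cv2.imwrite(f'pics/w6.png',p[:,:,::-1])
E
```

```text
t: 10.62
eef_pos: [0.5085, -0.0936, 0.0203]
tool_rot: [-0.0, 0.678, 0.735, 0.0]
contact_force: [0.0, -0.1, -0.1]
gripper_width: 0.12
t 10.62 pos [508.5 -93.6  20.3] heading 94.6 q [-0.26  0.6   0.41  2.11 -0.46  0.52  0.57] F [ 0.  -0.1 -0.1] w 0.12
tool shift mm [310.3   3.4   1.3] zturn 0.6 tilt z [ 0.  0. -1.]
```

View pics/w6.png

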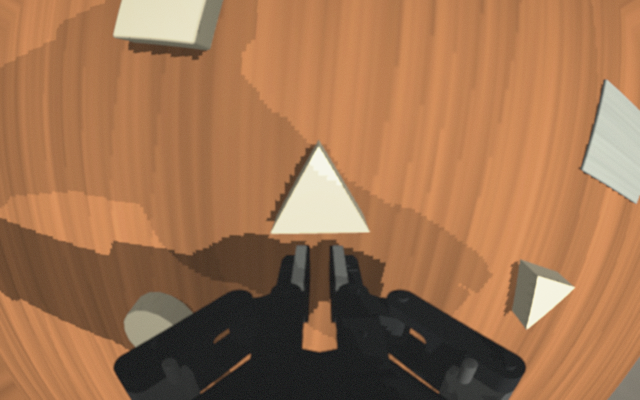

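```bash

python3 -m crank '[[[0.012,0,0],[0,0,0],0.01],[[0.012,0,0],[0,0,0],0.01],[[0.012,0,0],[0,0,0],0.01],[[0.012,0,0],[0,0,0],0.01],[[0.012,0,0],[0,0,0],0.01],[[0.012,0,0],[0,0,0],0.01],[[0.012,0,0],[0,0,0],0.01],[[0.012,0,0],[0,0,0],0.01]]'
python3 - <<'E'
from h import *
to(487,216,19,94)
p,d=bot.read_camera('wrist');cv2.imwrite(f'pics/w7.png',p[:,:,::-1])
E
```

```text
t: 11.68
eef_pos: [0.5008, 0.0022, 0.0203]
tool_rot: [-0.0, 0.678, 0.735, 0.0]
contact_force: [-0.7, -0.5, -0.4]
gripper_width: 0.118
t 11.68 pos [500.8   2.2  20.3] heading 94.6 q [-0.46  0.58  0.42  2.14 -0.48  0.51  0.4 ] F [-0.7 -0.5 -0.4] w 0.118
tool shift mm [214.2   3.4   1.3] zturn 0.6 tilt z [ 0.  0. -1.]
```

View pics/w7.png

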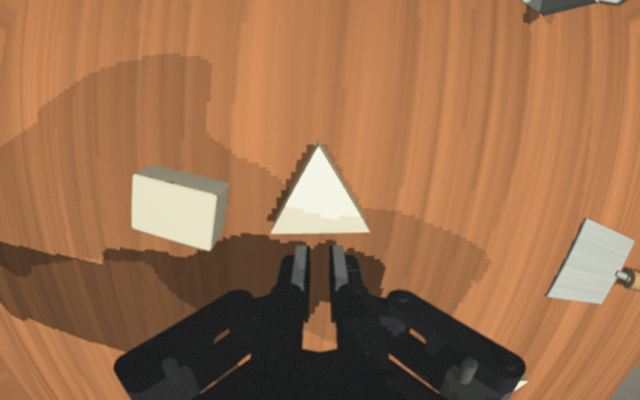

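```bash

python3 -m crank '[[[0.012,0,0],[0,0,0],0.01],[[0.012,0,0],[0,0,0],0.01],[[0.012,0,0],[0,0,0],0.01],[[0.012,0,0],[0,0,0],0.01],[[0.012,0,0],[0,0,0],0.01],[[0.012,0,0],[0,0,0],0.01],[[0.012,0,0],[0,0,0],0.01],[[0.012,0,0],[0,0,0],0.01]]'
python3 -m crank '[[[0.012,0,0],[0,0,0],0.01],[[0.012,0,0],[0,0,0],0.01],[[0.012,0,0],[0,0,0],0.01],[[0.012,0,0],[0,0,0],0.01],[[0.012,0,0],[0,0,0],0.01],[[0.012,0,0],[0,0,0],0.01],[[0.012,0,0],[0,0,0],0.01]]'
python3 - <<'E'
from h import *
to(487,216,19,94)
p,d=bot.read_camera('wrist');cv2.imwrite(f'pics/w8.png',p[:,:,::-1])
E
```

```text
t: 12.72
eef_pos: [0.4931, 0.0979, 0.0203]
tool_rot: [-0.0, 0.678, 0.735, -0.0]
contact_force: [0.1, -0.2, 0.9]
gripper_width: 0.119
t: 13.6
eef_pos: [0.4863, 0.1816, 0.0203]
tool_rot: [-0.0, 0.678, 0.735, -0.0]
contact_force: [-0.9, -0.2, 0.5]
gripper_width: 0.122
t 13.6 pos [486.3 181.6  20.3] heading 94.6 q [-0.83  0.61  0.45  2.1  -0.51  0.54  0.07] F [-0.9 -0.2  0.5] w 0.122
tool shift mm [34.2  3.4  1.3] zturn 0.6 tilt z [-0.  0. -1.]
```

View pics/w8.png

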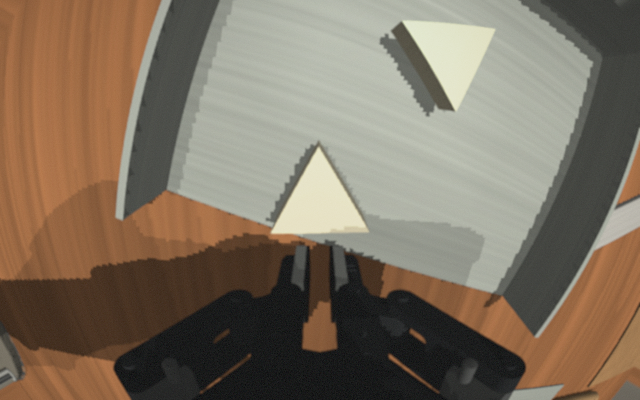

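```bash

python3 -m crank '[[[0.012,0,0],[0,0,0],0.01],[[0.012,0,0],[0,0,0],0.01],[[0.01,0,0],[0,0,0],0.01],[[0.006,0,0],[0,0,0],0.01],[[0,0,0],[0,0,0],0.01],[[-0.01,0,0],[0,0,0],0.01],[[-0.02,0,0],[0,0,0],0.01],[[0,0,-0.04],[0,0,0],0.01],[[0,0,-0.04],[0,0,0],0.01]]'
python3 -m crank '[[[-0.0429,0.0217,0],[0,0,0],0.01],[[-0.0429,0.0217,0],[0,0,0],0.01],[[-0.0429,0.0217,0],[0,0,0],0.01],[[-0.0429,0.0217,0],[0,0,0],0.01],[[-0.0429,0.0217,0],[0,0,0],0.01],[[-0.0429,0.0217,0],[0,0,0],0.01],[[-0.0429,0.0217,0],[0,0,0],0.01],[[-0.0429,0.0217,0],[0,0,0],0.01]]'
python3 -m crank '[[[0,0,0],[0,0,-10.35],0.01],[[0,0,0],[0,0,-10.35],0.01],[[0,0,0],[0,0,-10.35],0.01],[[0,0,0],[0,0,-10.35],0.01],[[0,0,0],[0,0,0],0.01]]'
python3 - <<'E'
from h import *
to(686,-137,19,136)
p,d=bot.read_camera('top');cv2.imwrite('pics/t9.png',p[:,:,::-1])
p,d=bot.read_camera('wrist');cv2.imwrite(f'pics/w9.png',p[:,:,::-1])
E
```

```text
t: 14.78
eef_pos: [0.4855, 0.1878, 0.1009]
tool_rot: [0.0, 0.679, 0.734, -0.001]
contact_force: [0.1, 0.5, 1.1]
gripper_width: 0.117
t: 15.78
eef_pos: [0.6856, -0.1414, 0.1001]
tool_rot: [-0.0, 0.679, 0.734, -0.0]
contact_force: [0.3, 0.8, 0.0]
gripper_width: 0.116
t: 16.4
eef_pos: [0.685, -0.14, 0.1002]
tool_rot: [-0.0, 0.377, 0.926, -0.0]
contact_force: [0.5, -0.9, 0.3]
gripper_width: 0.12
t 16.4 pos [ 685.  -140.   100.2] heading 135.8 q [-0.12  0.69  0.35  1.62 -0.28  0.88  1.14] F [ 0.5 -0.9  0.3] w 0.12
tool shift mm [ 1.3  2.9 81.2] zturn -0.2 tilt z [-0.  0. -1.]
```

View pics/t9.png

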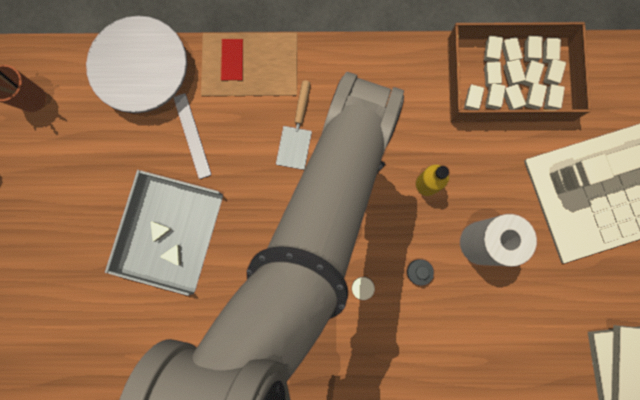

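View pics/w9.png

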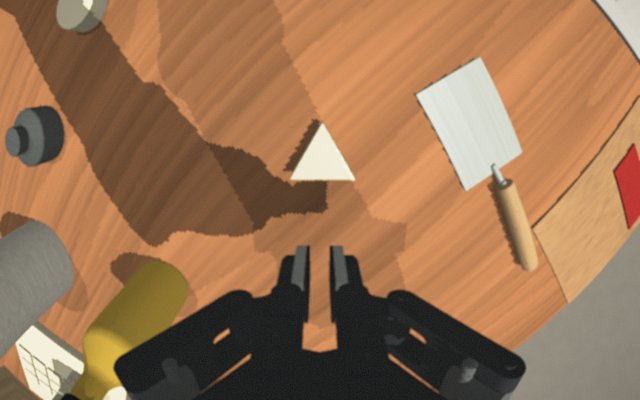

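```bash

python3 -m crank '[[[0,0.002,0.03],[0,0,0],0.01],[[0,0,0.03],[0,0,0],0.01],[[0,0,0.02],[0,0,0],0.01],[[0,0,0],[0,0,0],0.01],[[0.01,0,0],[0,0,0],0.01],[[0.01,0,0],[0,0,0],0.01],[[0.01,0,0],[0,0,0],0.01],[[0.01,0,0],[0,0,1.5],0.01],[[0.01,0,0],[0,0,1.5],0.01],[[0.01,0,0],[0,0,1.5],0.01]]'
python3 - <<'E'
from h import *
to(563,190,19,85)
p,d=bot.read_camera('wrist');cv2.imwrite(f'pics/w10.png',p[:,:,::-1])
E
```

```text
t: 17.75
eef_pos: [0.6445, -0.0932, 0.0204]
tool_rot: [0.0, 0.412, 0.911, 0.0]
contact_force: [-0.2, 0.4, -0.2]
gripper_width: 0.113
t 17.75 pos [644.5 -93.2  20.4] heading 131.4 q [-0.18  0.73  0.33  1.77 -0.34  0.69  1.06] F [-0.2  0.4 -0.2] w 0.113
tool shift mm [266.3 126.1   1.4] zturn 46.4 tilt z [ 0.  0. -1.]
```

View pics/w10.png

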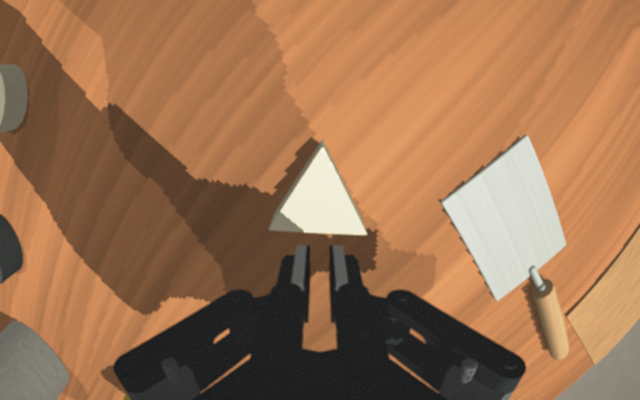

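```bash

python3 -m crank '[[[0.012,0,0],[0,0,2],0.01],[[0.012,0,0],[0,0,2],0.01],[[0.012,0,0],[0,0,2],0.01],[[0.012,0,0],[0,0,2],0.01],[[0.012,0,0],[0,0,2],0.01],[[0.012,0,0],[0,0,2],0.01],[[0.012,0,0],[0,0,2],0.01],[[0.012,0,0],[0,0,2],0.01]]'
python3 - <<'E'
from h import *
to(563,190,19,85)
p,d=bot.read_camera('wrist');cv2.imwrite(f'pics/w11.png',p[:,:,::-1])
E
```

```text
t: 18.8
eef_pos: [0.5903, -0.0142, 0.0203]
tool_rot: [-0.0, 0.535, 0.845, 0.0]
contact_force: [0.4, -0.5, -0.2]
gripper_width: 0.114
t 18.8 pos [590.3 -14.2  20.3] heading 115.4 q [-0.38  0.68  0.4   1.93 -0.43  0.62  0.74] F [ 0.4 -0.5 -0.2] w 0.114
tool shift mm [196.2  62.8   1.3] zturn 30.4 tilt z [-0.  0. -1.]
```

View pics/w11.png

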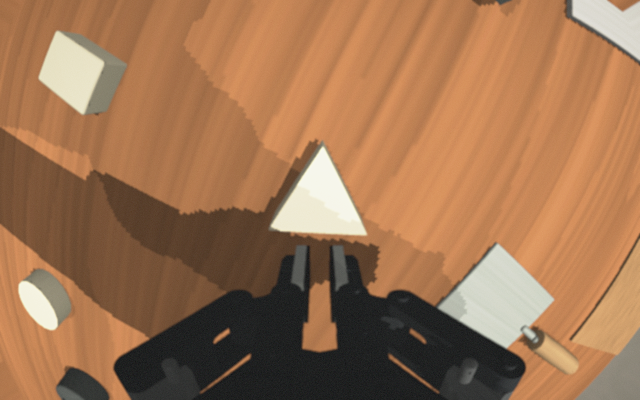

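```bash

python3 -m crank '[[[0.012,0,0],[0,0,2],0.01],[[0.012,0,0],[0,0,2],0.01],[[0.012,0,0],[0,0,2],0.01],[[0.012,0,0],[0,0,2],0.01],[[0.012,0,0],[0,0,2],0.01],[[0.012,0,0],[0,0,2],0.01],[[0.012,0,0],[0,0,2],0.01],[[0.012,0,0],[0,0,2],0.01]]'
python3 - <<'E'
from h import *
to(563,190,19,85)
p,d=bot.read_camera('wrist');cv2.imwrite(f'pics/w12.png',p[:,:,::-1])
E
```

```text
t: 19.85
eef_pos: [0.5603, 0.0761, 0.0203]
tool_rot: [0.0, 0.647, 0.763, 0.0]
contact_force: [-0.2, -0.2, -0.5]
gripper_width: 0.116
t 19.85 pos [560.3  76.1  20.3] heading 99.4 q [-0.61  0.67  0.48  1.99 -0.52  0.6   0.39] F [-0.2 -0.2 -0.5] w 0.116
tool shift mm [111.9  21.3   1.3] zturn 14.4 tilt z [ 0. -0. -1.]
```

View pics/w12.png

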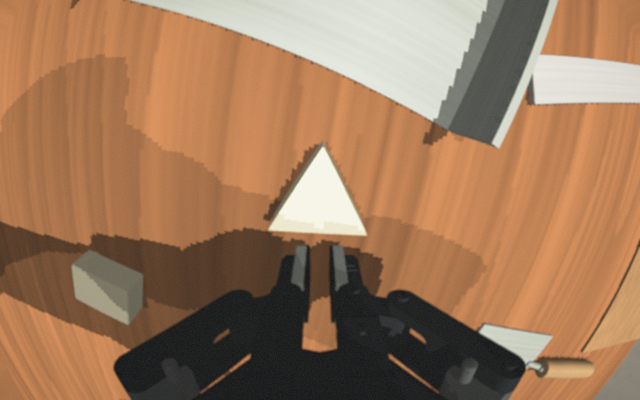

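```bash

python3 -m crank '[[[0.012,0,0],[0,0,2],0.01],[[0.012,0,0],[0,0,2],0.01],[[0.012,0,0],[0,0,2],0.01],[[0.012,0,0],[0,0,2],0.01],[[0.012,0,0],[0,0,2],0.01],[[0.012,0,0],[0,0,2],0.01],[[0.012,0,0],[0,0,1],0.01],[[0.012,0,0],[0,0,0],0.01]]'
python3 - <<'E'
from h import *
to(563,190,19,85)
p,d=bot.read_camera('wrist');cv2.imwrite(f'pics/w13.png',p[:,:,::-1])
E
```

```text
t: 20.9
eef_pos: [0.5561, 0.1719, 0.0203]
tool_rot: [0.0, 0.728, 0.685, -0.0]
contact_force: [-0.0, 0.1, -0.1]
gripper_width: 0.118
t 20.9 pos [556.1 171.9  20.3] heading 86.5 q [-0.81  0.7   0.55  1.96 -0.6   0.65  0.06] F [-0.   0.1 -0.1] w 0.118
tool shift mm [18.5  5.8  1.3] zturn 1.5 tilt z [-0. -0. -1.]
```

View pics/w13.png

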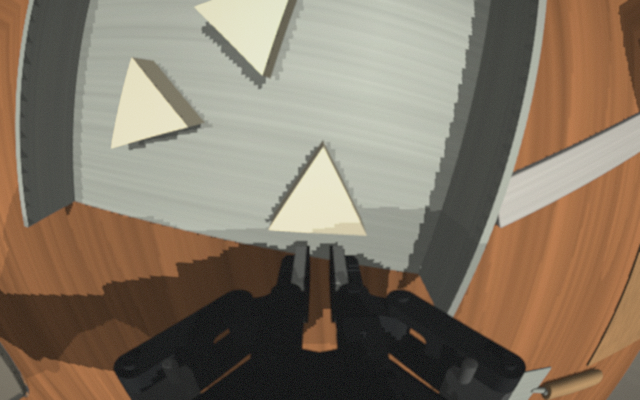

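```bash

python3 -m crank '[[[0.01,0,0],[0,0,0],0.01],[[0.01,0,0],[0,0,0],0.01],[[0.006,0,0],[0,0,0],0.01],[[0,0,0],[0,0,0],0.01],[[-0.01,0,0],[0,0,0],0.01],[[-0.02,0,0],[0,0,0],0.01],[[0,0,-0.04],[0,0,0],0.01],[[0,0,-0.04],[0,0,0],0.01],[[0,0,-0.04],[0,0,0],0.01],[[-0.04,0,-0.02],[0,0,0],0.01]]'
python3 -m crank '[[[-0.05,0,0],[0,0,0],0.01],[[-0.05,0,0],[0,0,0],0.01],[[-0.05,0,0],[0,0,0],0.01],[[-0.05,0,0],[0,0,0],0.01],[[-0.04,0,0],[0,0,0],0.01],[[0,0,0],[0,0,0],0.01]]'
python3 - <<'E'
from h import *
to(563,190,19,85)
p,d=bot.read_camera('top');cv2.imwrite('pics/t14.png',p[:,:,::-1])
c=bot.calibration('top')
# cream in pan: separate by warm tint (R-B)
big=cv2.resize(p,None,fx=4,fy=4,interpolation=cv2.INTER_CUBIC).astype(int)
m=((big[...,0]-big[...,2]>14)&(big[...,0]>170)&(big[...,1]>160)).astype(np.uint8)
cs,_=cv2.findContours(m,cv2.RETR_EXTERNAL,cv2.CHAIN_APPROX_NONE)
ct,a=np.array([528,265]),np.radians(-15);R=np.array([[np.cos(a),np.sin(a)],[-np.sin(a),np.cos(a)]])
for q in cs:
    w=ray(c,(q[:,0]+.5)/4-.5,0.022).astype(np.float32)*1000;A=cv2.contourArea(w)
    if 400<A<2600:
        M=cv2.moments(w);cen=np.array([M['m10'],M['m01']])/M['m00'];print(cen.round(1),round(A),'pan frame',(R@(cen-ct)).round(1))
E
```

```text
t: 22.2
eef_pos: [0.5542, 0.1284, 0.1621]
tool_rot: [0.0, 0.727, 0.686, 0.002]
contact_force: [-0.1, -1.1, -0.7]
gripper_width: 0.113
t: 22.95
eef_pos: [0.5366, -0.1179, 0.1606]
tool_rot: [0.001, 0.731, 0.682, -0.0]
contact_force: [-0.2, -0.5, 0.1]
gripper_width: 0.12
t 22.95 pos [ 536.6 -117.9  160.6] heading 86.0 q [-0.47  0.46  0.75  1.98 -0.41  0.86  0.43] F [-0.2 -0.5  0.1] w 0.12
tool shift mm [309.2   4.7 141.2] zturn 1.0 tilt z [ 0.    -0.002 -1.   ]
[479.7 258.7] 979 pan frame [-45.1 -18.6]
[534.5 291.3] 955 pan frame [-0.6 27.1]
[559.6 235.7] 976 pan frame [ 38.1 -20.2]
[711.1 212.6] 1874 pan frame [190.4  -3.2]
[ 833.5 -412.4] 1440 pan frame [ 470.4 -575.3]
[ 833.5 -593.9] 1420 pan frame [ 517.4 -750.5]
[959.  324.4] 427 pan frame [401.  168.9]
[ 948.3 -552.2] 1403 pan frame [ 617.5 -680.6]
[ 948.4 -461. ] 1428 pan frame [ 593.9 -592.5]
[959.3 278. ] 462 pan frame [413.2 124.2]
```

View pics/t14.png

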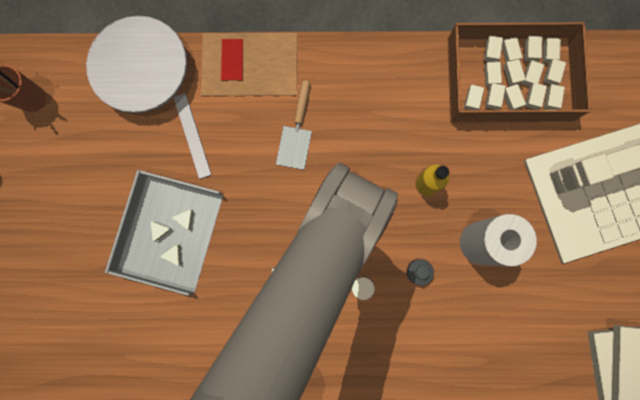

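```bash
python3 - <<'E'
from h import *
p,d=bot.read_camera('side');cv2.imwrite('pics/s15.png',p[:,:,::-1])
a=np.load('side0.npz')['p'];h=[]
E
```

```text
(no output)
```

View pics/s15.png

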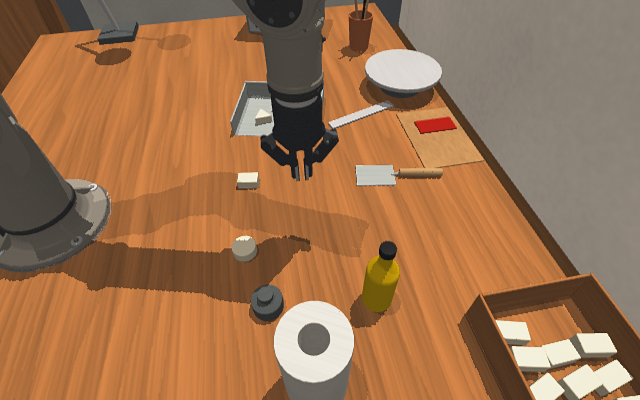

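The side view shows the stone (248,180), drum (245,249), weight, glue, roll, spatula and straightedge at their starting pixels, and the gripper clear of everything.

```bash
python3 -c "
from station import bot
print(bot.hand_in())"
```

```text
the job is handed in; nothing more can be done
None
```

I swept all three offcuts through the mouth into the pan and handed the job in about 23 s into the 72 s allowed. No verdict came back. I pushed the first with its corner resting between the part-open fingers, and the other two by a flat side with the fingers nearly closed.

**Offcuts:** In the last top picture the three centres are at about (-45, -19), (-1, 27) and (38, -20) mm in the pan frame. That puts each at least 70 mm past the mouth line, where 20 mm is needed, and clear of the walls. They look flat in the pictures; I did not measure their tilt or height separately.

**Forces:** Every reading, taken at the end of each move, stayed around 1 N, no more than the sensor's noise.

**Everything else:** The drum, weight, glue, roll, spatula and straightedge look unmoved in the last top and side pictures. The arm hid the stone in the last top picture. It is where it began in the side picture, and a mid-job top measurement put it at its starting position. I made these comparisons by eye.

**Last state:** The gripper was up at about 160 mm, touching nothing. No check failed or disagreed.

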